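# Refit the washed dosing block in the chocolate depositor

### The job

The depositor's dosing block has been washed and must go back into its pocket in the machine's bed: slip its tongue under the keeper lip at the pocket's near end, bring the other end down and press it fully home past the spring ball. Then swing the locking lever across it until it is fully shut. Leave the other things on the bench where they are.

Things in the scene. Friction and masses are not known exactly. Their poses are not given: they have to be found in the camera images.
- block_center (a point): Centre of the loose dosing block (about 0.4 kg), half-way up, 31.5 mm over its underside. It stands upright on the mat: a white plastic body 110 x 56 x 28 mm (x, y, z) with a steel piston block on its middle and a tongue at its -x end. Its plain +x end, 55 mm from the middle, is the heel. x along its length, z up.
- piston_block (a point): Grip point in the steel piston block on top of the dosing block, 50 mm over the block's underside. The piston block is 56 mm long (x), 26 mm across (y) and reaches from 28 to 63 mm over the underside: grip it across y, fingertips above the body's top at 28 mm.
- tongue_tip (a point): Lower edge of the tongue's tip, 69 mm from the block's middle. Tongue 40 mm wide, 9 mm thick, standing out 14 mm at the foot of the body's -x end. It goes under a lip over the pocket's near end, x = -69 to -62 mm from M (see bed_mark), 13 to 20 mm above the floor, keeper plate behind it 27 mm: only tipped tongue-down 12 to 20 degrees, set on the floor, pushed to the end wall, heel let down last.
- depositor: The fixed depositor, origin on the bench straight below bed_mark. Its aluminium head slide (200 x 170 mm) has the pocket and carries lip, ball and lever along with it. It is clamped anywhere within 10 mm either way along x, where the last job left it: this is not measured. Feel for the pocket's end wall with the tongue. x leads away from the robot. A housing 272 mm high begins at y = -205 mm.
- bed_mark (a point): On the depositor, 66 mm above the bench, level with the pocket floor: the pocket's middle M lies on this point's x axis within 10 mm either way. From M: end walls at x = -69 (near the robot) and +57 mm; width 57.6 mm (0.8 mm room each side of the body), 22 mm deep to the bed's top, 2 mm bevel. The middle of the block's underside lies at M when home, axes alike.
- plunger (a joint): Sprung steel ball (radius 8 mm) in the middle of the wall at x = +57 mm from M, standing 3 mm into the pocket, 12 mm above the floor. It holds the heel some 16 mm up until the block is pressed down on top near the heel with about 5 to 20 N, and then presses the tongue against the end wall. Value: how far it is pushed in, 0 = out, about 0.001 m with the block home.
- lever (a joint): Locking lever, turning level about a pivot at x = 42, y = 48 mm from M (hub 23 mm across, top 50 mm above floor): 0 = shut, along -y over the heel, at a firm stop; about 1.35 to 1.57 = open, towards +x. Its bar passes 30 to 38 mm above the floor, just over a block that is home. At 100 mm from the pivot an upright black grip, 21 mm across, 40 to 73 mm above the floor: push it, about 2 N.
- mat: Black draining mat 250 x 240 x 4 mm, fixed on the bench; origin under its centre. The dosing block stands on it.
- nozzle_plate: Steel plate 120 x 36 x 9 mm with four holes lying on the mat; leave it alone. Origin under its centre.
- gland: White plastic ring, 34 mm across, 12 mm high, lying on the mat; leave it alone. Origin under its centre.
- tub: Clear lidded tub 118 x 118 x 92 mm; leave it alone. Origin under its centre.
- bowl: White bowl filled with red topping, 124 mm across, 55 mm high; leave it alone. Origin under its centre.
- spatula: Offset spatula with a wooden handle, 260 mm long, 18 mm high, lying flat; leave it alone. Origin near its middle, blade to its +x.
Things that resemble listed ones, but are neither listed nor needed, are in the scene too. Of the things like the part that bears block_center, leave any that is orange or turquoise; of the rest the larger one is meant.

How it is judged (in metres and radians):
On the way:
1. the dosing block is fully home in the pocket, its tongue under the lip (z of block_center in the frame of bed_mark between 0.0285 and 0.0335 m and x of block_center in the frame of bed_mark between -0.015 and 0.015 m and y of block_center in the frame of bed_mark between -0.003 and 0.003 m and angle between block_center's own z axis and vertical below 0.03 rad and angle between the x axis of block_center and the x axis of bed_mark, either way round below 0.05 rad), for 0.2 s.
At the end, for the whole second after the job is handed in: The dosing block is home in the pocket (its underside within 2 mm of the pocket floor, level within 0.03 rad, on the pocket's centre line within 3 mm and turned no more than 0.05 rad from it), released, and the lever is shut to within 0.08 rad of its stop and at rest (all of step 1 and value of joint lever below 0.08 rad and velocity of joint lever between -0.05 and 0.05 rad/s); the robot touches nothing.
It fails at once if the dosing block is tipped over (angle between block_center's own z axis and vertical above 0.9 rad).
It fails at once if another thing on the bench is moved by more than 30 mm (distance of any of nozzle_plate, gland, tub, bowl, spatula from where it was at the start of the episode above 0.03 m).
It also fails if it takes over 67 s, if anything falls off the work surface, if the arm or the gripper's body presses on something with over 40 N, if the wrist force passes 120 N, or if a joint passes its speed limit or range.

### The arm

A 6-joint arm with a two-finger parallel gripper is mounted at the origin on the work surface. World frame = base frame: x ahead of the robot, y to its left, z up, the work surface at z = 0. Lengths are in m, angles in degrees, forces in N, time in s.
With the tool pointing down it reaches from about 0.225 to 0.875 m from the base axis. Payload 3.4 kg.
Tool frame: the origin (TCP) lies at the very end of the fingers, on their centre line; the grasp point (between the pads) lies 19 mm behind it; z points along the fingers, y is the direction in which the jaws open and shut (so a half turn about z gives the same grasp; the last joint's range is limited). The gripper opens to 85 mm and grips with 20 to 120 N. Pads are 22 mm wide; open, the fingers measure 114 mm over their backs; the gripper's body (76 mm by 85 mm) begins 54 mm behind the grasp point. The pads swing forward as they close: fully open they stand 13 mm farther back than shut.
Start: joints at [66.062, 15.808, 86.224, -0, 77.962, -6.933], TCP at [0.168, 0.55, 0.231] pointing down, gripper open.
Joint ranges: [-165.64, 165.64], [-43.16, 119.46], [12.63, 154.43], [-67.54, 247.53], [6.08, 155.33], [-154.97, 154.97]. Speed limits (degrees/s): [147.25, 147.25, 180, 180, 180, 180].

### API

Orientations are given as a 3x3 rotation matrix whose columns are the frame's x, y, z axes.
In Python, from cell import manip gives the robot as it stands.
- The arm moves only by the tool play_rows, never from a script. Its arguments are lists of equal length, an entry for each row: "linear": the shift along the tool's x, y, z in m, a list of three; "spin": the turn about the tool's z in degrees; "grip": the opening, from -1 (shut) to 1 (fully open). In form: {"linear": [[x, y, z], ...], "spin": [spin, ...], "grip": [grip, ...]}. A call has 1 to 12 rows; each row shifts and turns the commanded pose from where the row before left it, along the tool's axes as they then stand; what a row does not reach is not made up. A row lasts 1/8 s, in which the tool goes at most 62.5 mm and 10.7 degrees, less where a joint would pass 70% of its speed; a pose out of reach is approached as far as the arm can. A call is refused whole if a number of a shift passes 0.0625 or a number of a turn 10.7, either way. A call with a gripper value outside its range is refused whole. The fingers move at their own pace and stop on an object; "newtons" is the grip in N (left out, the last holds). Time passes only in rows, so rows that do not move let the fingers close. It gives the time, the measured TCP pose, the force and the opening at its end, in the units of the state.
- manip.read_state(): the state, without advancing time (a new reading comes with each control period).
- manip.get_image(name): name is "scene" or "top"; returns the picture (420x560x3 uint8, blue, green, red); there is no depth.
- manip.camera_info(name): a dict with "camera_matrix" (3x3 intrinsics, pixels), "k1" (the pictures are not rectified: a ray, as slopes to the right and down, at radius r is drawn at 1 + k1 r^2 times it, then the intrinsics apply), "T" (4x4, takes a point from camera to world coordinates). Camera axes: x right, y down, z forward; pixel columns grow to the right and rows downward; lengths in m; the calibration is good to about 2 mm. A picture is of the moment at which its call begins. camera_info takes no time and is no camera call.
- manip.job_done(): hands the job in, once; it reports no verdict.
The state is a dict: "clock": time; "joints": joint angles; "joint_vel": joint speeds; "tau": joint torques, N m; "tool_pos": TCP position; "orientation": TCP orientation; "force": force on the tool from outside, world axes, zero at the start; "ft_torque": the same for the moment, N m; "finger_gap": finger opening in m.
Only numpy, scipy, OpenCV 4.12 (cv2) and the standard library are available. Lean on these libraries where they do the work, as an engineer would, in place of code of your own. Each camera call takes 0.05 s, during which the arm holds its last target. There are 200 camera calls.

## Working session

There is one attempt and no reset: what is moved stays moved. The work goes in short steps, Python scripts to look and compute and a tool call to move; the robot and the scene stay as the last step left them, time stands still between calls to the robot, and variables do not carry over. Pictures are saved under pics/ and viewed, about 8 in all and at most 12, crops included, and the job is handed in when it is done.

Besides the shell and the picture viewer there is one more tool, called after ">>>" as name(argument=value, ...), one argument or row to a line, values as JSON. play_rows: Moves the arm, as the interface text tells. Its arguments: {"type":"object","properties":{"linear":{"type":"array"},"spin":{"type":"array"},"grip":{"type":"array"},"newtons":{"type":"number"}},"required":["linear","spin","grip"]}

```bash
mkdir -p pics; ls
cat > h.py <<'E'
import numpy as np, cv2
from cell import manip
def snap(n,f):
    im=manip.get_image(n); cv2.imwrite('pics/'+f,im); return im
def ray(n,u,v):
    c=manip.camera_info(n);K=np.array(c["camera_matrix"]);k1=c["k1"];T=np.array(c["T"])
    d=np.array([(u-K[0,2])/K[0,0],(v-K[1,2])/K[1,1]]);s=d.copy()
    for _ in range(30): s=d/(1+k1*(s@s))
    return T[:3,3],T[:3,:3]@np.array([s[0],s[1],1])
def at(n,u,v,z):
    o,d=ray(n,u,v); return o+d*(z-o[2])/d[2]
def proj(n,P):
    c=manip.camera_info(n);K=np.array(c["camera_matrix"]);T=np.array(c["T"])
    p=(np.atleast_2d(P)-T[:3,3])@T[:3,:3];s=p[:,:2]/p[:,2:]
    s=s*(1+c["k1"]*(s**2).sum(1,keepdims=True)); return s*[K[0,0],K[1,1]]+[K[0,2],K[1,2]]
E
python3 - <<'E'
from h import *
a=snap('scene','s0.png');b=snap('top','t0.png')
for n in('scene','top'): print(manip.camera_info(n))
print(manip.read_state())
E
```

```text
pics
{'camera_matrix': array([[543.67517006,   0.        , 278.60414321],
       [  0.        , 543.67517006, 207.7973514 ],
       [  0.        ,   0.        ,   1.        ]]), 'k1': -0.02821026290044884, 'T': array([[ 0.71770628,  0.59617968, -0.3598159 ,  0.98086636],
       [ 0.69634118, -0.61254885,  0.37402255, -0.42734296],
       [ 0.00257983, -0.51899296, -0.85477462,  1.28005041],
       [ 0.        ,  0.        ,  0.        ,  1.        ]])}
{'camera_matrix': array([[428.30071464,   0.        , 283.25377634],
       [  0.        , 428.30071464, 199.00577195],
       [  0.        ,   0.        ,   1.        ]]), 'k1': -0.11533255463018247, 'T': array([[-0.00330047, -0.99796938,  0.06360993,  0.41514225],
       [-0.99994912,  0.00390001,  0.0093033 ,  0.072106  ],
       [-0.00953249, -0.06357599, -0.99793147,  1.40903094],
       [ 0.        ,  0.        ,  0.        ,  1.        ]])}
{'clock': 0.1, 'joints': array([ 6.60624881e+01,  1.58430860e+01,  8.62873504e+01, -1.57652484e-03,
        7.79625509e+01, -6.93515677e+00]), 'joint_vel': array([-0.02674183, -0.17811015, -0.07565074, -0.01509453,  0.14618799,
        0.1245296 ]), 'tau': array([ 2.35959606e-04, -4.17708063e+01, -2.46401900e+01, -2.83928484e-04,
        5.88055816e-03, -3.01092655e-05]), 'tool_pos': array([0.16798152, 0.54942409, 0.23053958]), 'orientation': array([[-9.56294368e-01,  2.92404994e-01, -6.33893158e-04],
       [ 2.92405632e-01,  9.56293215e-01, -1.49426107e-03],
       [ 1.69258329e-04, -1.61430737e-03, -9.99998683e-01]]), 'force': array([-0.36054292, -0.15844282,  0.00342903]), 'ft_torque': array([-0.02127212, -0.03778812,  0.05107561]), 'finger_gap': 0.08530029749919958}
```

```bash
python3 -c "
import cv2
for f in('s0','t0'):
    a=cv2.imread(f'pics/{f}.png');cv2.imwrite(f'pics/{f}b.png',cv2.resize(a,(800,600),interpolation=cv2.INTER_CUBIC))"
```

```text
(no output)
```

View pics/s0b.png

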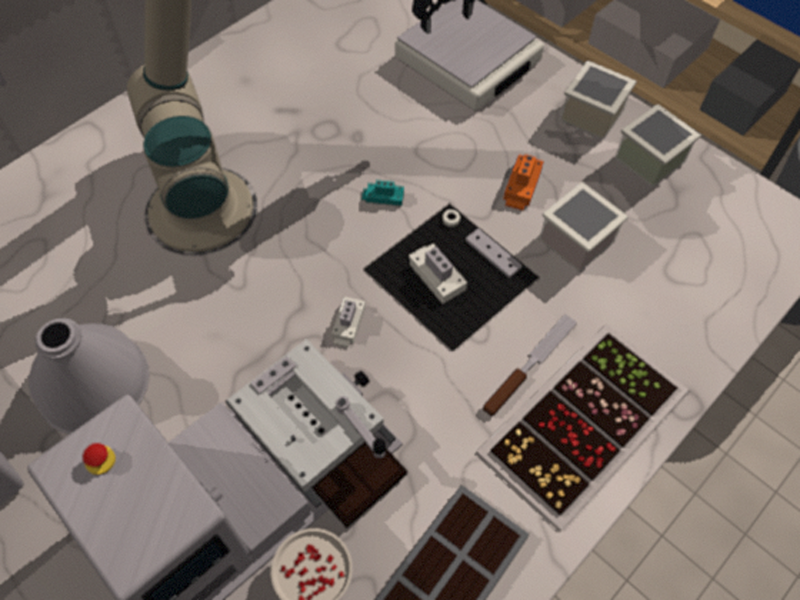

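View pics/t0b.png

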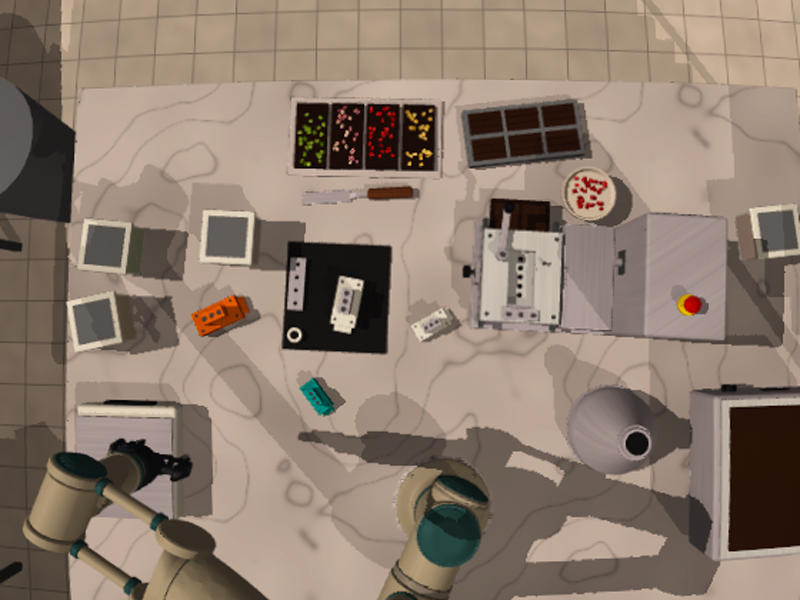

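The arm and bench are visible in both views. In the resized top view there are four block-like things: white on the mat (347,304), small white (433,324), orange (220,315) and turquoise (318,396). The one on the mat is the larger of the two white ones and stands on the mat, so it fits. I'll confirm it in an enlarged crop.

```bash
python3 -c "
import cv2,numpy as np
t=cv2.imread('pics/t0.png');s=cv2.imread('pics/s0.png')
z=lambda a,x,y:cv2.resize(a[y:y+75,x:x+100],(400,300),interpolation=cv2.INTER_CUBIC)
cv2.imwrite('pics/c1.png',np.vstack([np.hstack([z(t,205,180),z(t,315,140)]),np.hstack([z(s,265,155),z(s,190,240)])]))"
```

```text
(no output)
```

View pics/c1.png

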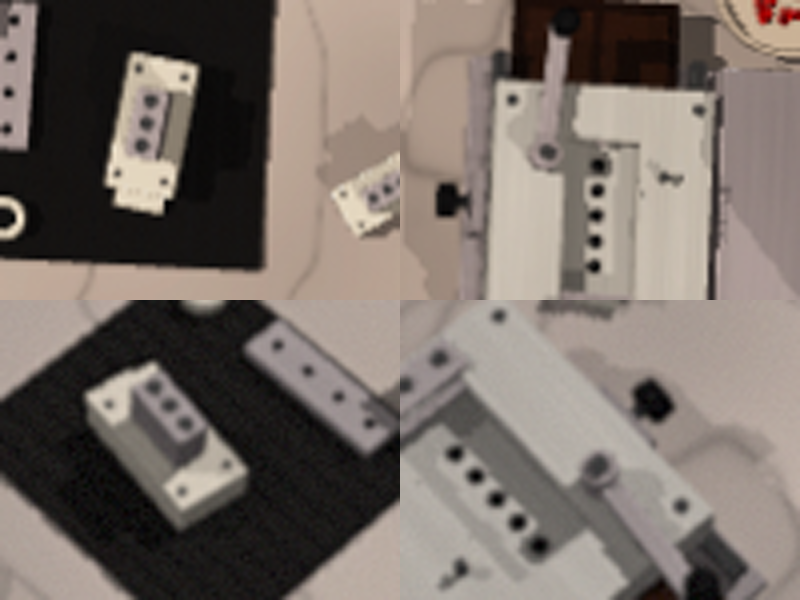

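The crop shows the white block on the mat, top left: full size, about 110 mm long. The small white one is clearly smaller, so the mat block is the one meant. Its tongue, at (140,200) in the crop, points toward the robot. The lever is open, with its pivot at crop (548,152) and its grip at (565,20). Next I need a closer view of the pocket.

```bash
python3 -c "
import cv2,numpy as np
t=cv2.imread('pics/t0.png');s=cv2.imread('pics/s0.png')
a=cv2.resize(t[150:235,325:400],None,fx=7,fy=7,interpolation=cv2.INTER_CUBIC)
cv2.imwrite('pics/c2.png',a);print(a.shape)"
python3 - <<'E'
from h import *
T=lambda u,v,z:at('top',205+(u+.5)/4-.5,180+(v+.5)/4-.5,z)
S=lambda u,v,z:at('scene',265+(u+.5)/4-.5,155+(v-300+.5)/4-.5,z)
q=[T(*p,.032) for p in((131,52),(200,62),(172,200),(106,188))]
print('top corners',np.round(q,4),'c',np.mean(q,0))
print([np.linalg.norm(q[i]-q[(i+1)%4]) for i in range(4)])
r=[S(*p,.032) for p in((85,393),(154,362),(247,476),(182,514))]
print('scene corners',np.round(r,4),'c',np.mean(r,0));print([np.linalg.norm(r[i]-r[(i+1)%4]) for i in range(4)])
print('pivot',T(548+440,152-160,.116))
E
```

```text
(595, 525, 3)
top corners [[0.5242 0.2332 0.032 ]
 [0.5158 0.1773 0.032 ]
 [0.4048 0.1998 0.032 ]
 [0.4145 0.2531 0.032 ]] c [0.46480462 0.21583535 0.032     ]
[np.float64(0.056501375735223146), np.float64(0.11333107359147554), np.float64(0.054156041619484015), np.float64(0.1114744452701026)]
scene corners [[0.4022 0.2027 0.032 ]
 [0.4187 0.2554 0.032 ]
 [0.5282 0.2301 0.032 ]
 [0.5169 0.1771 0.032 ]] c [0.46649617 0.21632465 0.032     ]
[np.float64(0.05527802290894018), np.float64(0.11232835238094493), np.float64(0.054246052913710985), np.float64(0.11745855354008924)]
pivot [ 0.56155135 -0.4349019   0.116     ]
```

View pics/c2.png

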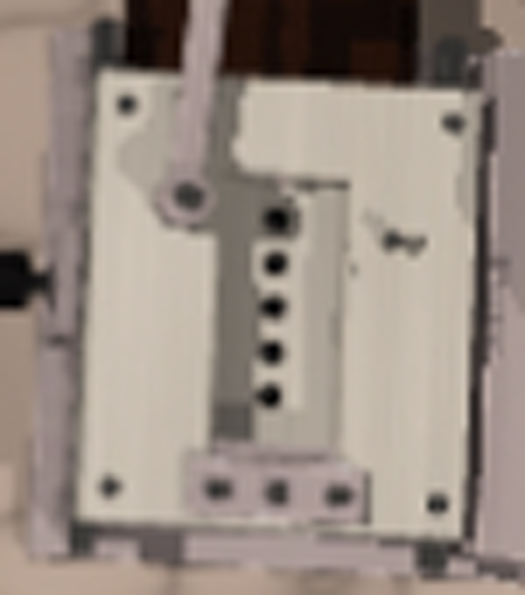

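The pocket is in clear view. Its far-right corner is at crop (350,180), the keeper plate at (187..370, 452..520) and the lever hub at (187,195).

Run:
```python
from h import *
T=lambda u,v,z=.088:at('top',325+(u+.5)/7-.5,150+(v+.5)/7-.5,z)
c=np.array([T(*p) for p in((97,68),(480,95),(463,543),(78,522))])
print(np.round(c,4),'ctr',c.mean(0));print([np.linalg.norm(c[i]-c[(i+1)%4]).round(4) for i in range(4)])
yaw=lambda a,b:np.degrees(np.arctan2((b-a)[1],(b-a)[0]))
print('yaws',yaw(c[3],c[0]),yaw(c[2],c[1]),yaw(c[1],c[0])-90,yaw(c[2],c[3])-90)
L=[T(237,165),T(213,440)];R=[T(350,182),T(340,455)]
print('pocket',np.round(L,4),np.round(R,4),yaw(L[1],L[0]),yaw(R[1],R[0]))
k=np.array([T(*p,.093) for p in((187,450),(370,458),(367,523),(185,513))]);print('keeper',np.round(k,4),k.mean(0))
print('floorholes',[np.round(T(*p,.066),4) for p in((277,219),(269,396))])
piv=T(188,195,.116);print('piv',piv)
yw=np.radians(np.mean([yaw(c[3],c[0]),yaw(c[2],c[1])]));
R2=np.array([[np.cos(yw),-np.sin(yw)],[np.sin(yw),np.cos(yw)]])
print('M from piv',piv[:2]-R2@[.042,.048])
print('keeper in slide',(k[:,:2]-c.mean(0)[:2])@R2)
print('floor far right corner/near',T(346,185), )
```

```text
[[ 0.6226 -0.0878  0.088 ]
 [ 0.6104 -0.2595  0.088 ]
 [ 0.4108 -0.2479  0.088 ]
 [ 0.4211 -0.077   0.088 ]] ctr [ 0.51621524 -0.16806287  0.088     ]
[np.float64(0.1721), np.float64(0.1999), np.float64(0.1712), np.float64(0.2018)]
yaws -3.069877981867788 -3.343857009142066 -4.089130659773446 -3.445871637395811
pocket [[ 0.579  -0.1496  0.088 ]
 [ 0.4569 -0.1371  0.088 ]] [[ 0.5713 -0.2001  0.088 ]
 [ 0.45   -0.1935  0.088 ]] -5.842151751111223 -3.097499383173489
keeper [[ 0.4524 -0.1248  0.093 ]
 [ 0.4485 -0.2058  0.093 ]
 [ 0.4199 -0.2041  0.093 ]
 [ 0.4248 -0.1236  0.093 ]] [ 0.43638827 -0.16458144  0.093     ]
floorholes [array([ 0.5572, -0.1711,  0.066 ]), array([ 0.4773, -0.1662,  0.066 ])]
piv [ 0.56248417 -0.12333009  0.116     ]
M from piv [ 0.51786476 -0.16890539]
keeper in slide [[-0.0661146   0.03960865]
 [-0.06551499 -0.04149362]
 [-0.09415701 -0.04133969]
 [-0.09380028  0.03926608]]
floor far right corner/near [ 0.56999219 -0.19826842  0.088     ]
```

>>> play_rows(
  linear=[
    [0,0,0],
    [-0.033,-0.0243,0.01],
    [-0.033,-0.0243,0.01],
    [-0.033,-0.0243,0.01],
    [-0.033,-0.0243,0.01],
    [-0.033,-0.0243,0.01],
    [-0.033,-0.0243,0.01],
    [-0.033,-0.0243,0.01],
    [-0.033,-0.0243,0.01],
    [-0.033,-0.0243,0.01],
    [-0.033,-0.0243,0.01],
    [-0.033,-0.0243,0.01],
  ],
  spin=[-5.5,0,0,0,0,0,0,0,0,0,0,0],
  grip=[0.4,0.4,0.4,0.4,0.4,0.4,0.4,0.4,0.4,0.4,0.4,0.4],
  newtons=40,
)

```text
clock: 1.6
tool_pos: [0.4711, 0.2144, 0.1207]
orientation: [[-0.98, 0.2, -0.0], [0.2, 0.98, 0.0], [0.0, -0.0, -1.0]]
force: [0.6, 0.1, 0.0]
finger_gap: 0.0597
```

```bash
cat >> h.py <<'E'
def go(x,y,z,yaw):
    "tool-frame shift and spin to TCP x,y,z with world angle yaw of the block x axis (= -tool x)"
    s=manip.read_state();R=np.array(s['orientation']);p=np.array(s['tool_pos'])
    cur=np.degrees(np.arctan2(-R[1,0],-R[0,0]))
    print('t',round(s['clock'],2),'pos',p.round(4),'yaw',cur.round(2),'gap',round(s['finger_gap'],4),'F',np.round(s['force'],1),'M',np.round(s['ft_torque'],2),
      'spin',(-(yaw-cur)).round(2))
    a=np.radians(yaw);R2=np.array([[-np.cos(a),-np.sin(a),0],[-np.sin(a),np.cos(a),0],[0,0,-1]])
    d=np.array([x,y,z])-p
    print('shift now-frame',(R.T@d).round(4),'after-spin frame',(R2.T@d).round(4))
E
python3 -c "
from h import *
go(.4714,.2148,.038,-11.5)"
```

```text
t 1.6 pos [0.4711 0.2144 0.1207] yaw -11.51 gap 0.0597 F [0.6 0.1 0. ] M [ 0.03 -0.03 -0.02] spin -0.01
shift now-frame [-0.0002  0.0004  0.0827] after-spin frame [-0.0002  0.0004  0.0827]
```

>>> play_rows(
  linear=[
    [0,0,0.02],
    [0,0,0.02],
    [0,0,0.02],
    [0,0,0.015],
    [0,0,0.0077],
    [0,0,0],
    [0,0,0],
    [0,0,0],
    [0,0,0],
    [0,0,0],
  ],
  spin=[0,0,0,0,0,0,0,0,0,0],
  grip=[0.4,0.4,0.4,0.4,0.4,0.4,-1,-1,-1,-1],
  newtons=25,
)

```text
clock: 2.85
tool_pos: [0.4712, 0.2159, 0.0393]
orientation: [[-0.98, 0.2, 0.002], [0.2, 0.98, 0.001], [-0.001, 0.001, -1.0]]
force: [0.6, 1.1, 5.5]
finger_gap: 0.0252
```

```bash
python3 -c "
from h import *
go(.4714,.2148,.038,-11.5)"
```

```text
t 2.85 pos [0.4712 0.2159 0.0393] yaw -11.51 gap 0.0252 F [0.6 1.1 5.5] M [ 0.06  0.07 -0.01] spin -0.01
shift now-frame [-0.0004 -0.0011  0.0013] after-spin frame [-0.0004 -0.0011  0.0013]
```

>>> play_rows(
  linear=[
    [0,0,-0.01],
    [0,0,-0.02],
    [0,0,-0.03],
    [0,0,-0.03],
    [0,0,-0.03],
    [0,0,-0.02],
    [0,0,0],
  ],
  spin=[0,0,0,0,0,0,0],
  grip=[-1,-1,-1,-1,-1,-1,-1],
)

```text
clock: 3.72
tool_pos: [0.471, 0.2156, 0.1797]
orientation: [[-0.98, 0.199, 0.002], [0.199, 0.98, 0.001], [-0.002, 0.001, -1.0]]
force: [0.5, 0.5, -4.9]
finger_gap: 0.0257
```

```bash
python3 -c "
from h import *
go(.4714,.2148,.038,-11.5)
a=snap('scene','s1.png');b=snap('top','t1.png')
p=proj('scene',manip.read_state()['tool_pos'])[0];q=proj('top',manip.read_state()['tool_pos'])[0];print(p,q)
z=lambda a,p:cv2.resize(a[max(0,int(p[1]-50)):int(p[1]+50),int(p[0]-50):int(p[0]+50)],(400,400),interpolation=cv2.INTER_CUBIC)
cv2.imwrite('pics/c3.png',np.hstack([z(a,p),z(b,q)]))"
```

```text
t 3.73 pos [0.471  0.2156 0.1797] yaw -11.51 gap 0.0257 F [ 0.5  0.5 -4.9] M [ 0.   -0.06  0.05] spin -0.01
shift now-frame [-0.0002 -0.0008  0.1417] after-spin frame [-0.0005 -0.0007  0.1417]
[309.46006465 157.59005073] [237.67015231 207.50964002]
```

View pics/c3.png

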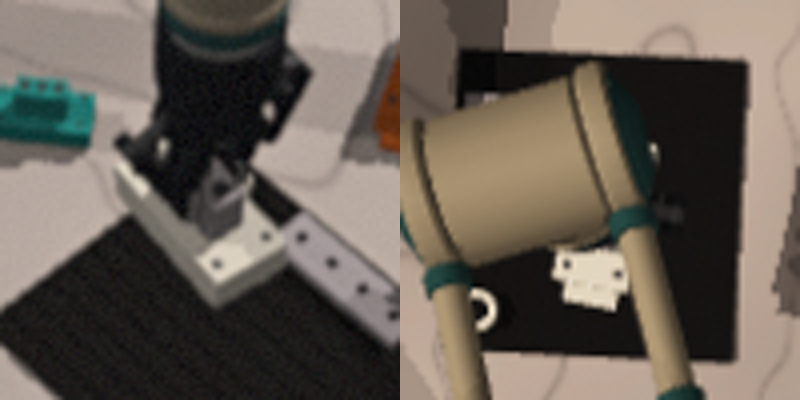

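```bash
cat >> h.py <<'E'
def model(pts,tcp,yaw,tilt,gx=.006,gz=.034):
    "block-frame points (origin underside middle) to world; tilt deg = tongue down about grip; gx,gz: TCP in block frame, pads 19 mm up"
    a,t=np.radians(yaw),np.radians(tilt)
    Rz=np.array([[np.cos(a),-np.sin(a),0],[np.sin(a),np.cos(a),0],[0,0,1]])
    Ry=np.array([[np.cos(t),0,-np.sin(t)],[0,1,0],[np.sin(t),0,np.cos(t)]])
    g=np.array([gx,0,gz+.019]); return (np.array(pts)-g)@(Rz@Ry).T+np.array(tcp)+[0,0,.019]
E
python3 -c "
from h import *
s=manip.read_state()
P=[[.055,.028,.028],[.055,-.028,.028],[-.055,-.028,.028],[-.055,.028,.028],[.055,.028,0],[.055,-.028,0]]
for t in(-5,0,5,10,15):
  print(t,((proj('scene',model(P,s['tool_pos'],-11.5,t,gz=.0353))-[259,107])*4).round(0).tolist())
  print('   top',((proj('top',model([[-.055,.028,.028],[-.055,-.028,.028],[-.069,.02,.009],[-.069,-.02,.009]],s['tool_pos'],-11.5,t,gz=.0353))-[187,157])*4).round(0).tolist())
"
```

```text
-5 [[281.0, 242.0], [209.0, 284.0], [108.0, 158.0], [179.0, 119.0], [275.0, 265.0], [204.0, 306.0]]
   top [[148.0, 280.0], [223.0, 296.0], [157.0, 303.0], [211.0, 314.0]]
0 [[284.0, 241.0], [211.0, 283.0], [110.0, 165.0], [181.0, 127.0], [280.0, 267.0], [209.0, 308.0]]
   top [[149.0, 277.0], [225.0, 293.0], [160.0, 298.0], [213.0, 309.0]]
5 [[286.0, 239.0], [214.0, 281.0], [112.0, 173.0], [183.0, 134.0], [285.0, 268.0], [214.0, 309.0]]
   top [[151.0, 274.0], [226.0, 289.0], [162.0, 293.0], [215.0, 303.0]]
10 [[288.0, 237.0], [216.0, 279.0], [114.0, 181.0], [185.0, 142.0], [289.0, 268.0], [218.0, 309.0]]
   top [[153.0, 270.0], [228.0, 285.0], [165.0, 286.0], [217.0, 297.0]]
15 [[290.0, 234.0], [217.0, 276.0], [117.0, 189.0], [188.0, 150.0], [294.0, 267.0], [222.0, 309.0]]
   top [[155.0, 265.0], [229.0, 281.0], [167.0, 279.0], [219.0, 290.0]]
```

```bash
python3 -c "
from h import *
go(.3835,-.1617,.17,-3.4)"
```

```text
t 3.83 pos [0.4696 0.2151 0.1777] yaw -11.51 gap 0.0255 F [-0.2 -0.5 -3.9] M [ 0.03  0.04 -0.06] spin -8.11
shift now-frame [ 0.0091 -0.3864  0.0081] after-spin frame [ 0.0636 -0.3813  0.0077]
```

>>> play_rows(
  linear=[
    [0,0,0],
    [0.0063,-0.02,0.001],
    [0.0063,-0.04,0.001],
    [0.0063,-0.041,0.001],
    [0.0063,-0.041,0.001],
    [0.0063,-0.041,0.001],
    [0.0063,-0.041,0.001],
    [0.0063,-0.041,0.001],
    [0.0063,-0.041,0.001],
    [0.0063,-0.04,0],
    [0.0063,-0.035,0],
    [0,0,0],
  ],
  spin=[-8.1,0,0,0,0,0,0,0,0,0,0,0],
  grip=[-1,-1,-1,-1,-1,-1,-1,-1,-1,-1,-1,-1],
)

```text
clock: 5.32
tool_pos: [0.3831, -0.1631, 0.1697]
orientation: [[-0.998, 0.065, -0.002], [0.065, 0.998, -0.0], [0.002, -0.0, -1.0]]
force: [-0.4, 0.6, -4.2]
finger_gap: 0.0261
```

```bash
python3 -c "
from h import *
go(.3835,-.1617,.130,-3.4)"
```

```text
t 5.33 pos [ 0.3831 -0.1631  0.1697] yaw -3.74 gap 0.0261 F [-0.4  0.6 -4.2] M [ 0.05 -0.05 -0.06] spin -0.34
shift now-frame [-0.0004  0.0014  0.0397] after-spin frame [-0.0003  0.0014  0.0397]
```

Good. Now I'll lower the heel onto the keeper's near edge to feel for contact.

>>> play_rows(
  linear=[
    [0,0.001,0.02],
    [0,0,0.014],
    [0,0,0.003],
    [0,0,0.002],
    [0,0,0.002],
    [0,0,0],
  ],
  spin=[0,0,0,0,0,0],
  grip=[-1,-1,-1,-1,-1,-1],
  newtons=20,
)

```text
clock: 6.08
tool_pos: [0.3852, -0.16, 0.1298]
orientation: [[-0.998, 0.059, 0.0], [0.059, 0.998, -0.0], [-0.0, -0.0, -1.0]]
force: [0.3, -0.2, -4.1]
finger_gap: 0.0252
```

```bash
python3 -c "
from h import *
go(.3835,-.1617,.130,-3.4)"
```

```text
t 6.08 pos [ 0.3852 -0.16    0.1298] yaw -3.4 gap 0.0252 F [ 0.3 -0.2 -4.1] M [-0.03 -0.04 -0.06] spin -0.0
shift now-frame [ 0.0016 -0.0018 -0.0002] after-spin frame [ 0.0016 -0.0018 -0.0002]
```

>>> play_rows(
  linear=[
    [0,0,0.0015],
    [0,0,0.0015],
    [0,0,0.0015],
    [0,0,0.0015],
    [0,0,0],
  ],
  spin=[0,0,0,0,0],
  grip=[-1,-1,-1,-1,-1],
)

```text
clock: 6.7
tool_pos: [0.3828, -0.1598, 0.1254]
orientation: [[-0.998, 0.058, -0.004], [0.058, 0.998, -0.0], [0.004, -0.001, -1.0]]
force: [-10.5, 2.3, 17.0]
finger_gap: 0.0259
```

```bash
python3 -c "
from h import *
go(.3835,-.1617,.130,-3.4)"
```

```text
t 6.7 pos [ 0.3828 -0.1598  0.1254] yaw -3.33 gap 0.0259 F [-10.5   2.3  17. ] M [0.26 1.2  0.08] spin 0.07
shift now-frame [-0.0007 -0.0018 -0.0046] after-spin frame [-0.0008 -0.0018 -0.0046]
```

>>> play_rows(
  linear=[
    [0,0,0.0015],
    [0,0,0.0015],
    [0,0,0],
  ],
  spin=[0,0,0],
  grip=[-1,-1,-1],
)

```text
clock: 7.08
tool_pos: [0.3809, -0.1597, 0.1224]
orientation: [[-0.998, 0.057, -0.008], [0.057, 0.998, -0.0], [0.008, -0.001, -1.0]]
force: [-15.2, 0.6, 20.0]
finger_gap: 0.0257
```

```bash
python3 -c "
from h import *
go(.3835,-.1617,.130,-3.4)"
```

```text
t 7.08 pos [ 0.3809 -0.1597  0.1224] yaw -3.29 gap 0.0257 F [-15.2   0.6  20. ] M [0.13 1.93 0.1 ] spin 0.11
shift now-frame [-0.0026 -0.0019 -0.0076] after-spin frame [-0.0027 -0.0019 -0.0076]
```

>>> play_rows(
  linear=[
    [0.0025,0,0.001],
    [0.0015,0,0.001],
    [0.0015,0,0.001],
    [0.0015,0,0.001],
    [0.0015,0,0.001],
    [0.001,0,0.001],
    [0,0,0],
  ],
  spin=[0,0,0,0,0,0,0],
  grip=[-1,-1,-1,-1,-1,-1,-1],
)

```text
clock: 7.95
tool_pos: [0.3755, -0.1594, 0.1159]
orientation: [[-0.998, 0.059, 0.0], [0.059, 0.998, -0.0], [-0.0, -0.0, -1.0]]
force: [-4.6, 2.0, 7.7]
finger_gap: 0.0256
```

```bash
python3 -c "
from h import *
go(.3835,-.1617,.130,-3.4)
a=snap('scene','s2.png');b=snap('top','t2.png')
p=proj('scene',manip.read_state()['tool_pos'])[0];q=proj('top',manip.read_state()['tool_pos'])[0];print(p,q)
z=lambda a,p:cv2.resize(a[max(0,int(p[1]-50)):int(p[1]+50),int(p[0]-50):int(p[0]+50)],(400,400),interpolation=cv2.INTER_CUBIC)
cv2.imwrite('pics/c4.png',np.hstack([z(a,p),z(b,q)]))"
```

```text
t 7.95 pos [ 0.3755 -0.1594  0.1159] yaw -3.39 gap 0.0256 F [-4.6  2.   7.7] M [0.31 0.27 0.11] spin 0.01
shift now-frame [-0.0081 -0.0018 -0.0141] after-spin frame [-0.0081 -0.0018 -0.0141]
[174.82740618 240.54180363] [364.10490276 239.06659158]
```

View pics/c4.png

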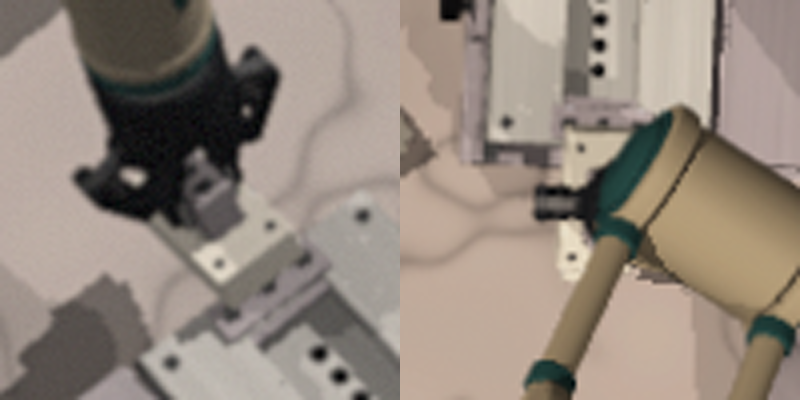

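```bash
python3 -c "
from h import *
s=[.3755,-.1597,.1159]
P=[[.055,.028,.028],[.055,-.028,.028],[.055,.028,0],[.055,-.028,0]]
for t in(0,8,12,16,20):
  print(t,((proj('scene',model(P,s,-3.4,t,gz=.0353))-[124,190])*4).round(0).tolist(),
  '   top',((proj('top',model([[.055,.028,.028],[-.055,.028,.028]],s,-3.4,t,gz=.0353))-[314,189])*4).round(0).tolist(), model([[.039,0,0],[.055,0,0]],s,-3.4,t,gz=.0353).round(4).tolist())
"
```

```text
0 [[291.0, 234.0], [217.0, 290.0], [297.0, 254.0], [224.0, 310.0]]    top [[165.0, 133.0], [158.0, 279.0]] [[0.4084, -0.1617, 0.0806], [0.4244, -0.1626, 0.0806]]
8 [[293.0, 232.0], [218.0, 289.0], [303.0, 257.0], [229.0, 313.0]]    top [[167.0, 129.0], [157.0, 272.0]] [[0.4157, -0.1621, 0.0857], [0.4315, -0.163, 0.0879]]
12 [[293.0, 230.0], [218.0, 287.0], [305.0, 257.0], [231.0, 314.0]]    top [[168.0, 127.0], [156.0, 269.0]] [[0.419, -0.1623, 0.0886], [0.4346, -0.1632, 0.092]]
16 [[294.0, 228.0], [218.0, 286.0], [307.0, 257.0], [233.0, 314.0]]    top [[169.0, 126.0], [156.0, 265.0]] [[0.4221, -0.1625, 0.0918], [0.4375, -0.1634, 0.0962]]
20 [[293.0, 226.0], [218.0, 284.0], [309.0, 257.0], [235.0, 314.0]]    top [[170.0, 125.0], [155.0, 260.0]] [[0.425, -0.1626, 0.0952], [0.44, -0.1635, 0.1006]]
```

```bash
cat >> h.py <<'E'
def tcp_for_tip(tipx,tipz,tilt=16.5,yaw=-3.4,M=(.515,-.1687)):
    a=np.radians(yaw); w=np.array([M[0]+tipx*np.cos(a),M[1]+tipx*np.sin(a),.066+tipz])
    return w-model([[-.069,0,0]],[0,0,0],yaw,tilt,gz=.0353)[0]
E
python3 -c "
from h import *
for z in(.04,.017,0):
  t=tcp_for_tip(-.048,z);print(t);go(*t,-3.4)"
```

```text
[ 0.5234745  -0.16920348  0.16036506]
t 8.05 pos [ 0.3755 -0.1594  0.1159] yaw -3.39 gap 0.0256 F [-4.7  1.6  7.8] M [0.31 0.28 0.08] spin 0.01
shift now-frame [-0.1483 -0.001  -0.0444] after-spin frame [-0.1483 -0.001  -0.0445]
[ 0.5234745  -0.16920348  0.13736506]
t 8.05 pos [ 0.3755 -0.1594  0.1159] yaw -3.39 gap 0.0256 F [-4.7  1.6  7.8] M [0.31 0.28 0.08] spin 0.01
shift now-frame [-0.1483 -0.001  -0.0214] after-spin frame [-0.1483 -0.001  -0.0215]
[ 0.5234745  -0.16920348  0.12036506]
t 8.05 pos [ 0.3755 -0.1594  0.1159] yaw -3.39 gap 0.0256 F [-4.7  1.6  7.8] M [0.31 0.28 0.08] spin 0.01
shift now-frame [-0.1483 -0.001  -0.0044] after-spin frame [-0.1483 -0.001  -0.0045]
```

>>> play_rows(
  linear=[
    [0,0,-0.02],
    [0,0,-0.03],
    [-0.01,0,-0.01],
    [-0.025,0,0],
    [-0.03,0,0],
    [-0.03,0,0],
    [-0.03,0,0],
    [-0.023,0,0],
    [0,0,0],
    [0,0,0],
  ],
  spin=[0,0,0,0,0,0,0,0,0,0],
  grip=[-1,-1,-1,-1,-1,-1,-1,-1,-1,-1],
  newtons=30,
)

```text
clock: 9.3
tool_pos: [0.5225, -0.1678, 0.1735]
orientation: [[-0.998, 0.059, -0.003], [0.059, 0.998, 0.001], [0.003, 0.001, -1.0]]
force: [-0.5, 1.1, -3.1]
finger_gap: 0.0255
```

```bash
python3 -c "
from h import *
t=tcp_for_tip(-.048,.017);go(*t,-3.4)
a=snap('scene','s3.png');b=snap('top','t3.png')
p=proj('scene',manip.read_state()['tool_pos'])[0];q=proj('top',manip.read_state()['tool_pos'])[0];print(p,q)
z=lambda a,p:cv2.resize(a[max(0,int(p[1]-40)):int(p[1]+40),int(p[0]-40):int(p[0]+40)],(400,400),interpolation=cv2.INTER_CUBIC)
cv2.imwrite('pics/c5.png',np.hstack([z(a,p),z(b,q)]))
s=manip.read_state()['tool_pos']
P=[[.055,.028,.028],[.055,-.028,.028],[.055,.028,0],[.055,-.028,0],[-.055,.028,.028],[-.055,-.028,.028]]
for t in(12,15,18):
  print(t,((proj('scene',model(P,s,-3.4,t,gz=.0353))-p.astype(int)+40)*5).round(0).tolist(),
  '   top',((proj('top',model(P[:2]+P[4:],s,-3.4,t,gz=.0353))-q.astype(int)+40)*5).round(0).tolist())
"
```

```text
t 9.3 pos [ 0.5225 -0.1678  0.1735] yaw -3.39 gap 0.0255 F [-0.5  1.1 -3.1] M [-0.04  0.08 -0.08] spin 0.01
shift now-frame [-0.0012 -0.0014  0.0361] after-spin frame [-0.0011 -0.0014  0.0361]
[210.53751457 271.56128719] [369.89043883 188.87027758]
12 [[328.0, 242.0], [229.0, 323.0], [340.0, 276.0], [243.0, 356.0], [181.0, 104.0], [84.0, 178.0]]    top [[161.0, 110.0], [257.0, 115.0], [147.0, 296.0], [241.0, 302.0]]
15 [[329.0, 241.0], [229.0, 322.0], [343.0, 277.0], [246.0, 356.0], [184.0, 109.0], [88.0, 184.0]]    top [[162.0, 108.0], [258.0, 113.0], [146.0, 293.0], [241.0, 298.0]]
18 [[329.0, 239.0], [229.0, 320.0], [345.0, 277.0], [248.0, 357.0], [188.0, 115.0], [92.0, 189.0]]    top [[163.0, 106.0], [259.0, 112.0], [146.0, 289.0], [240.0, 295.0]]
```

View pics/c5.png

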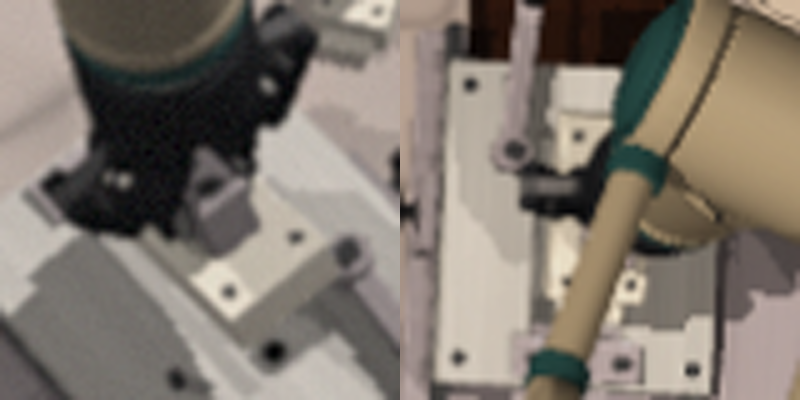

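>>> play_rows(
  linear=[
    [-0.001,-0.001,0.018],
    [0,0,0.012],
    [0,0,0.003],
    [0,0,0.003],
    [0,0,0],
  ],
  spin=[0,0,0,0,0],
  grip=[-1,-1,-1,-1,-1],
)

```text
clock: 10.02
tool_pos: [0.5244, -0.1694, 0.1388]
orientation: [[-0.998, 0.059, 0.0], [0.059, 0.998, -0.0], [-0.0, -0.0, -1.0]]
force: [-0.3, 1.2, -4.6]
finger_gap: 0.0256
```

```bash
python3 -c "
from h import *
t=tcp_for_tip(-.048,.0);go(*t,-3.4)"
```

```text
t 10.03 pos [ 0.5244 -0.1694  0.1388] yaw -3.41 gap 0.0256 F [-0.3  1.2 -4.6] M [-0.03  0.02  0.  ] spin -0.01
shift now-frame [0.001  0.0001 0.0185] after-spin frame [0.001  0.0001 0.0185]
```

>>> play_rows(
  linear=[
    [0,0,0.002],
    [0,0,0.0015],
    [0,0,0.0015],
    [0,0,0],
  ],
  spin=[0,0,0,0],
  grip=[-1,-1,-1,-1],
)

```text
clock: 10.52
tool_pos: [0.5242, -0.1692, 0.1334]
orientation: [[-0.998, 0.059, -0.0], [0.059, 0.998, 0.0], [0.0, 0.0, -1.0]]
force: [0.4, 0.4, -3.6]
finger_gap: 0.0254
```

```bash
python3 -c "
from h import *
t=tcp_for_tip(-.048,.0);go(*t,-3.4)"
```

```text
t 10.53 pos [ 0.5242 -0.1692  0.1334] yaw -3.4 gap 0.0254 F [ 0.4  0.4 -3.6] M [ 0.06 -0.01 -0.02] spin -0.0
shift now-frame [ 0.0007 -0.      0.013 ] after-spin frame [ 0.0007 -0.      0.013 ]
```

>>> play_rows(
  linear=[
    [0,0,0.002],
    [0,0,0.002],
    [0,0,0.002],
    [0,0,0],
  ],
  spin=[0,0,0,0],
  grip=[-1,-1,-1,-1],
)

```text
clock: 11.02
tool_pos: [0.5241, -0.1692, 0.1273]
orientation: [[-0.998, 0.059, -0.0], [0.059, 0.998, 0.0], [0.0, 0.0, -1.0]]
force: [-0.6, -0.3, -4.3]
finger_gap: 0.0257
```

```bash
python3 -c "
from h import *
t=tcp_for_tip(-.048,.0);go(*t,-3.4)"
```

```text
t 11.03 pos [ 0.5241 -0.1692  0.1273] yaw -3.4 gap 0.0257 F [-0.6 -0.3 -4.3] M [-0.04  0.05 -0.01] spin -0.0
shift now-frame [0.0006 0.     0.007 ] after-spin frame [0.0006 0.     0.007 ]
```

>>> play_rows(
  linear=[
    [0,0,0.002],
    [0,0,0.0015],
    [0,0,0.0015],
    [0,0,0.001],
    [0,0,0],
  ],
  spin=[0,0,0,0,0],
  grip=[-1,-1,-1,-1,-1],
)

```text
clock: 11.65
tool_pos: [0.5243, -0.1693, 0.1215]
orientation: [[-0.998, 0.059, -0.0], [0.059, 0.998, 0.0], [0.0, 0.0, -1.0]]
force: [-0.2, -0.9, -4.3]
finger_gap: 0.0255
```

```bash
python3 -c "
from h import *
t=tcp_for_tip(-.048,.0);go(*t,-3.4)"
```

```text
t 11.65 pos [ 0.5243 -0.1693  0.1215] yaw -3.4 gap 0.0255 F [-0.2 -0.9 -4.3] M [ 0.04 -0.01  0.03] spin -0.0
shift now-frame [0.0008 0.     0.0011] after-spin frame [0.0008 0.     0.0011]
```

>>> play_rows(
  linear=[
    [0,0,0.001],
    [0,0,0.001],
    [0,0,0.001],
    [0,0,0],
  ],
  spin=[0,0,0,0],
  grip=[-1,-1,-1,-1],
)

```text
clock: 12.15
tool_pos: [0.5242, -0.1693, 0.1185]
orientation: [[-0.998, 0.059, -0.0], [0.059, 0.998, 0.0], [0.0, 0.0, -1.0]]
force: [-0.2, -1.4, -3.2]
finger_gap: 0.026
```

```bash
python3 -c "
from h import *
t=tcp_for_tip(-.048,.0);go(*t,-3.4)"
```

```text
t 12.15 pos [ 0.5242 -0.1693  0.1185] yaw -3.41 gap 0.026 F [-0.2 -1.4 -3.2] M [ 0.01 -0.02  0.02] spin -0.01
shift now-frame [ 0.0008  0.     -0.0019] after-spin frame [ 0.0008  0.     -0.0019]
```

>>> play_rows(
  linear=[
    [0,0,0.001],
    [0,0,0.001],
    [0,0,0.001],
    [0,0,0],
  ],
  spin=[0,0,0,0],
  grip=[-1,-1,-1,-1],
)

```text
clock: 12.65
tool_pos: [0.5243, -0.1693, 0.1155]
orientation: [[-0.998, 0.059, -0.0], [0.059, 0.998, 0.0], [0.0, 0.0, -1.0]]
force: [-0.4, -0.9, -3.9]
finger_gap: 0.0255
```

```bash
python3 -c "
from h import *
t=tcp_for_tip(-.048,.0);go(*t,-3.4)"
```

```text
t 12.65 pos [ 0.5243 -0.1693  0.1155] yaw -3.4 gap 0.0255 F [-0.4 -0.9 -3.9] M [-0.06 -0.02 -0.  ] spin -0.0
shift now-frame [ 0.0008  0.     -0.0049] after-spin frame [ 0.0008  0.     -0.0049]
```

>>> play_rows(
  linear=[
    [0,0,0.001],
    [0,0,0.001],
    [0,0,0.001],
    [0,0,0],
  ],
  spin=[0,0,0,0],
  grip=[-1,-1,-1,-1],
)

```text
clock: 13.15
tool_pos: [0.5259, -0.1696, 0.1137]
orientation: [[-0.998, 0.06, 0.004], [0.06, 0.998, -0.001], [-0.004, -0.0, -1.0]]
force: [3.2, 0.9, 5.2]
finger_gap: 0.0256
```

```bash
python3 -c "
from h import *
t=tcp_for_tip(-.048,.0);go(*t,-3.4)"
```

```text
t 13.15 pos [ 0.5259 -0.1696  0.1137] yaw -3.42 gap 0.0256 F [3.2 0.9 5.2] M [ 0.26  0.03 -0.08] spin -0.02
shift now-frame [ 0.0024  0.0002 -0.0067] after-spin frame [ 0.0024  0.0002 -0.0067]
```

>>> play_rows(
  linear=[
    [0,0,-0.0015],
    [0.002,0,0],
    [0.002,0,0],
    [0.002,0,0],
    [0.002,0,0],
    [0.002,0,0],
    [0,0,0],
  ],
  spin=[0,0,0,0,0,0,0],
  grip=[-1,-1,-1,-1,-1,-1,-1],
)

```text
clock: 14.02
tool_pos: [0.5138, -0.1686, 0.1139]
orientation: [[-0.998, 0.059, -0.001], [0.059, 0.998, 0.0], [0.001, 0.0, -1.0]]
force: [0.8, 0.0, -2.3]
finger_gap: 0.0252
```

```bash
python3 -c "
from h import *
t=tcp_for_tip(-.069,.0,13);go(*t,-3.4)"
```

```text
t 14.03 pos [ 0.5138 -0.1686  0.1139] yaw -3.41 gap 0.0252 F [ 0.8  0.  -2.3] M [-0.02 -0.14  0.02] spin -0.01
shift now-frame [ 0.007  -0.     -0.0029] after-spin frame [ 0.007  -0.     -0.0029]
```

>>> play_rows(
  linear=[
    [0.0015,0,0],
    [0.0015,0,0],
    [0.0015,0,0],
    [0.0015,0,0],
    [0,0,0],
  ],
  spin=[0,0,0,0,0],
  grip=[-1,-1,-1,-1,-1],
)

```text
clock: 14.65
tool_pos: [0.5125, -0.1688, 0.1153]
orientation: [[-0.998, 0.061, 0.009], [0.061, 0.998, -0.001], [-0.009, -0.0, -1.0]]
force: [8.7, 1.3, -2.4]
finger_gap: 0.0255
```

```bash
python3 -c "
from h import *
t=tcp_for_tip(-.069,.0,13);go(*t,-3.4)"
```

```text
t 14.65 pos [ 0.5125 -0.1688  0.1153] yaw -3.48 gap 0.0255 F [ 8.7  1.3 -2.4] M [ 0.25 -1.64 -0.01] spin -0.08
shift now-frame [ 0.0056  0.0002 -0.0015] after-spin frame [ 0.0056  0.0002 -0.0014]
```

>>> play_rows(
  linear=[
    [-0.003,0,0],
    [0,0,-0.002],
    [0,0,-0.002],
    [0,0,-0.001],
    [0,0,0],
  ],
  spin=[0,0,0,0,0],
  grip=[-1,-1,-1,-1,-1],
)

```text
clock: 15.28
tool_pos: [0.511, -0.1685, 0.119]
orientation: [[-0.998, 0.06, -0.0], [0.06, 0.998, 0.0], [0.001, 0.0, -1.0]]
force: [2.8, -0.6, -5.8]
finger_gap: 0.0254
```

```bash
python3 -c "
from h import *
t=tcp_for_tip(-.069,.0,13);go(*t,-3.4)"
```

```text
t 15.28 pos [ 0.511  -0.1685  0.119 ] yaw -3.41 gap 0.0254 F [ 2.8 -0.6 -5.8] M [-0.02 -0.86  0.01] spin -0.01
shift now-frame [0.0042 0.     0.0022] after-spin frame [0.0042 0.     0.0022]
```

>>> play_rows(
  linear=[
    [0,0,-0.0015],
    [0,0,-0.0015],
    [0,0,0],
  ],
  spin=[0,0,0],
  grip=[-1,-1,-1],
)

```text
clock: 15.65
tool_pos: [0.5092, -0.1682, 0.1211]
orientation: [[-0.998, 0.059, -0.005], [0.059, 0.998, 0.001], [0.005, 0.001, -1.0]]
force: [-2.3, -0.4, -10.7]
finger_gap: 0.0256
```

```bash
python3 -c "
from h import *
t=tcp_for_tip(-.069,.0,13);go(*t,-3.4)"
```

```text
t 15.65 pos [ 0.5092 -0.1682  0.1211] yaw -3.38 gap 0.0256 F [ -2.3  -0.4 -10.7] M [-0.2  -0.05  0.06] spin 0.02
shift now-frame [ 0.0023 -0.0002  0.0043] after-spin frame [ 0.0023 -0.0002  0.0043]
```

>>> play_rows(
  linear=[
    [0,0,0.003],
    [0,0,0.003],
    [0.002,0,0.001],
    [0.001,0,0],
    [0,0,0],
  ],
  spin=[0,0,0,0,0],
  grip=[-1,-1,-1,-1,-1],
)

```text
clock: 16.27
tool_pos: [0.5121, -0.1688, 0.1177]
orientation: [[-0.998, 0.06, 0.009], [0.06, 0.998, -0.001], [-0.009, -0.001, -1.0]]
force: [4.5, 1.5, 5.4]
finger_gap: 0.0259
```

```bash
python3 -c "
from h import *
t=tcp_for_tip(-.069,.0,13);go(*t,-3.4)"
```

```text
t 16.27 pos [ 0.5121 -0.1688  0.1177] yaw -3.46 gap 0.0259 F [4.5 1.5 5.4] M [ 0.43 -0.54 -0.07] spin -0.06
shift now-frame [0.0053 0.0003 0.0008] after-spin frame [0.0053 0.0003 0.0009]
```

>>> play_rows(
  linear=[
    [0,0,0],
    [0,0,0],
    [0,0,0],
    [0,0,-0.02],
    [0,0,-0.04],
    [0,0,-0.05],
    [-0.06,0,-0.05],
    [-0.06,0,-0.04],
    [-0.05,0,0],
    [0,0,0],
  ],
  spin=[0,0,0,0,0,0,0,0,0,0],
  grip=[0.06,0.06,0.06,0.06,0.06,0,-1,-1,-1,-1],
)

```text
clock: 17.52
tool_pos: [0.6608, -0.1775, 0.2974]
orientation: [[-0.998, 0.058, -0.001], [0.058, 0.998, 0.001], [0.001, 0.001, -1.0]]
force: [-1.9, 0.0, -1.3]
finger_gap: 0.0
```

```bash
python3 -c "
from h import *
go(.57,-.17,.15,-3.4)
a=snap('scene','s4.png');b=snap('top','t4.png')
M=[.519,-.169,.08]
p=proj('scene',M)[0];q=proj('top',M)[0];print(p,q)
z=lambda a,p:cv2.resize(a[max(0,int(p[1]-40)):int(p[1]+40),int(p[0]-40):int(p[0]+40)],(400,400),interpolation=cv2.INTER_CUBIC)
cv2.imwrite('pics/c6.png',np.hstack([z(a,p),z(b,q)]))
"
```

```text
t 17.52 pos [ 0.6608 -0.1775  0.2974] yaw -3.35 gap 0.0 F [-1.9  0.  -1.3] M [ 0.03  0.06 -0.02] spin 0.05
shift now-frame [0.0909 0.0021 0.1475] after-spin frame [0.091  0.0021 0.1474]
[213.40605858 287.54908741] [364.47982033 192.56566245]
```

View pics/c6.png

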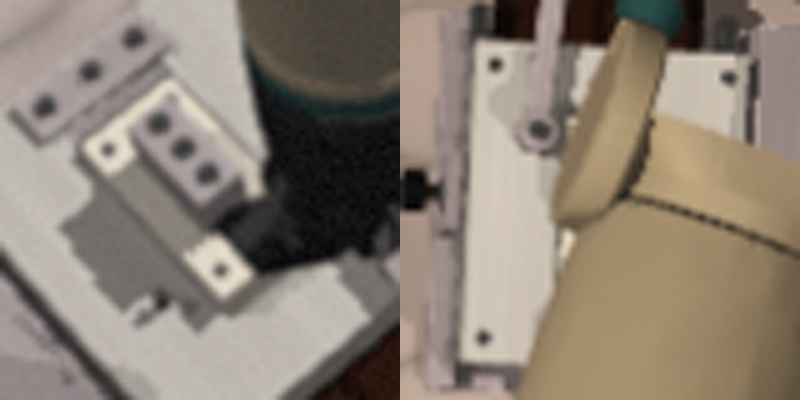

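>>> play_rows(
  linear=[
    [0.04,0.001,0.04],
    [0.04,0.001,0.04],
    [0.0155,0,0.04],
    [0,0,0.035],
    [0,0,0.01],
    [0,0,0.008],
    [0,0,0.004],
    [0,0,0],
  ],
  spin=[0,0,0,0,0,0,0,0],
  grip=[-1,-1,-1,-1,-1,-1,-1,-1],
)

```text
clock: 18.62
tool_pos: [0.5634, -0.1698, 0.1234]
orientation: [[-0.998, 0.059, 0.001], [0.059, 0.998, -0.0], [-0.001, -0.0, -1.0]]
force: [0.2, -0.3, 0.8]
finger_gap: -0.0003
```

```bash
python3 -c "
from h import *
go(.565,-.1716,.094,-3.4)"
```

```text
t 18.62 pos [ 0.5634 -0.1698  0.1234] yaw -3.4 gap -0.0003 F [ 0.2 -0.3  0.8] M [-0.05  0.04 -0.03] spin -0.0
shift now-frame [-0.0017 -0.0017  0.0294] after-spin frame [-0.0017 -0.0017  0.0294]
```

>>> play_rows(
  linear=[
    [-0.0015,-0.0015,0.005],
    [0,0,0.005],
    [0,0,0.003],
    [0,0,0.003],
    [0,0,0.003],
    [0,0,0],
  ],
  spin=[0,0,0,0,0,0],
  grip=[-1,-1,-1,-1,-1,-1],
)

```text
clock: 19.38
tool_pos: [0.5642, -0.1711, 0.1036]
orientation: [[-0.998, 0.059, -0.0], [0.059, 0.998, 0.0], [0.0, 0.0, -1.0]]
force: [-0.8, -0.2, -0.7]
finger_gap: 0.0005
```

```bash
python3 -c "
from h import *
go(.565,-.1716,.094,-3.4)"
```

```text
t 19.38 pos [ 0.5642 -0.1711  0.1036] yaw -3.41 gap 0.0005 F [-0.8 -0.2 -0.7] M [ 0.    0.02 -0.  ] spin -0.01
shift now-frame [-0.0008 -0.0004  0.0096] after-spin frame [-0.0008 -0.0004  0.0096]
```

>>> play_rows(
  linear=[
    [0,0,0.002],
    [0,0,0.002],
    [0,0,0.002],
    [0,0,0.002],
    [0,0,0],
  ],
  spin=[0,0,0,0,0],
  grip=[-1,-1,-1,-1,-1],
)

```text
clock: 20.0
tool_pos: [0.5638, -0.1711, 0.0954]
orientation: [[-0.998, 0.059, -0.001], [0.059, 0.998, 0.0], [0.001, 0.0, -1.0]]
force: [0.9, 0.7, 1.1]
finger_gap: 0.0001
```

```bash
python3 -c "
from h import *
go(.565,-.1716,.094,-3.4)"
```

```text
t 20.0 pos [ 0.5638 -0.1711  0.0954] yaw -3.39 gap 0.0001 F [0.9 0.7 1.1] M [-0.03 -0.12  0.03] spin 0.01
shift now-frame [-0.0012 -0.0004  0.0014] after-spin frame [-0.0012 -0.0004  0.0014]
```

>>> play_rows(
  linear=[
    [0,0,0.001],
    [0,0,0.001],
    [0,0,0.001],
    [0,0,0.001],
    [0,0,0],
  ],
  spin=[0,0,0,0,0],
  grip=[-1,-1,-1,-1,-1],
)

```text
clock: 20.62
tool_pos: [0.5641, -0.1711, 0.094]
orientation: [[-0.998, 0.059, 0.001], [0.059, 0.998, -0.0], [-0.001, -0.0, -1.0]]
force: [-2.9, 1.0, 14.0]
finger_gap: 0.0001
```

```bash
python3 -c "
from h import *
go(.565,-.1716,.094,-3.4)
a=snap('scene','s5.png')
p=proj('scene',[.519,-.169,.08])[0]
b=cv2.imread('pics/s4.png')
z=lambda a,p:cv2.resize(a[max(0,int(p[1]-40)):int(p[1]+40),int(p[0]-40):int(p[0]+40)],(400,400),interpolation=cv2.INTER_CUBIC)
cv2.imwrite('pics/c7.png',np.hstack([z(a,p),z(b,p)]))
P=[[.055,.028,.028],[.055,-.028,.028],[-.055,.028,.028],[-.055,-.028,.028],[-.028,-.013,.063],[.028,-.013,.063]]
for mx in(.515,.521):
 for h in(0,7.4,11):
  t=np.radians(h);Ry=np.array([[np.cos(t),0,-np.sin(t)],[0,1,0],[np.sin(t),0,np.cos(t)]]);a=np.radians(-3.4);Rz=np.array([[np.cos(a),-np.sin(a),0],[np.sin(a),np.cos(a),0],[0,0,1]])
  W=((np.array(P)+[.069,0,0])@Ry.T-[.069,0,0])@Rz.T+[mx,-.169,.066]
  print(mx,h,((proj('scene',W)-p.astype(int)+40)*5).round(0).tolist())
"
```

```text
t 20.62 pos [ 0.5641 -0.1711  0.094 ] yaw -3.4 gap 0.0001 F [-2.9  1.  14. ] M [0.25 0.52 0.02] spin -0.0
shift now-frame [-0.001  -0.0004 -0.    ] after-spin frame [-0.001  -0.0004 -0.    ]
0.515 0 [[314.0, 229.0], [221.0, 306.0], [167.0, 71.0], [75.0, 143.0], [125.0, 131.0], [202.0, 215.0]]
0.515 7.4 [[306.0, 209.0], [211.0, 286.0], [162.0, 64.0], [69.0, 136.0], [113.0, 115.0], [187.0, 191.0]]
0.515 11 [[300.0, 198.0], [206.0, 275.0], [159.0, 61.0], [67.0, 133.0], [107.0, 107.0], [179.0, 179.0]]
0.521 0 [[323.0, 237.0], [230.0, 314.0], [175.0, 79.0], [83.0, 151.0], [134.0, 140.0], [211.0, 224.0]]
0.521 7.4 [[314.0, 217.0], [220.0, 295.0], [170.0, 72.0], [78.0, 144.0], [121.0, 123.0], [196.0, 200.0]]
0.521 11 [[309.0, 206.0], [215.0, 284.0], [168.0, 69.0], [75.0, 141.0], [115.0, 115.0], [188.0, 187.0]]
```

View pics/c7.png

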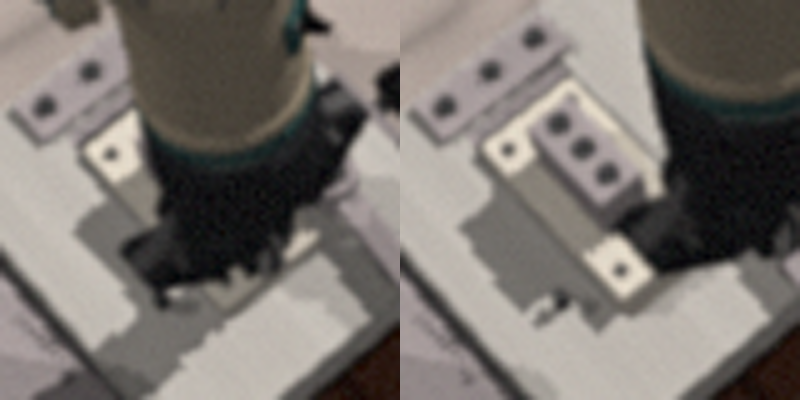

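>>> play_rows(
  linear=[
    [0,0,0.0015],
    [0,0,0.001],
    [0,0,0],
  ],
  spin=[0,0,0],
  grip=[-1,-1,-1],
)

```text
clock: 21.05
tool_pos: [0.5641, -0.1711, 0.0939]
orientation: [[-0.998, 0.059, 0.002], [0.059, 0.998, -0.001], [-0.002, -0.001, -1.0]]
force: [-5.0, 3.0, 26.8]
finger_gap: 0.0001
```

```bash
python3 -c "
from h import *
go(.565,-.1716,.094,-3.4)"
```

```text
t 21.05 pos [ 0.5641 -0.1711  0.0939] yaw -3.39 gap 0.0001 F [-5.   3.  26.8] M [0.47 1.16 0.01] spin 0.01
shift now-frame [-0.0009 -0.0004 -0.0001] after-spin frame [-0.0009 -0.0004 -0.0001]
```

>>> play_rows(
  linear=[
    [0,0,-0.015],
    [0,0,-0.03],
    [0,0,-0.035],
    [-0.01,0.04,-0.01],
    [-0.045,0.04,0],
    [-0.05,0.03,0],
    [0,0,0],
  ],
  spin=[0,0,0,0,0,0,0],
  grip=[-1,-1,-1,-1,-1,-1,-1],
)

```text
clock: 21.92
tool_pos: [0.6782, -0.0653, 0.1776]
orientation: [[-0.998, 0.056, -0.0], [0.056, 0.998, 0.001], [0.0, 0.001, -1.0]]
force: [-1.0, -1.3, -0.1]
finger_gap: 0.0001
```

```bash
python3 -c "
from h import *
g=at('top',355.9,144.6,.139);pv=at('top',325+188.5/7-.5,150+195.5/7-.5,.116);print(g,pv,np.linalg.norm((g-pv)[:2]),np.degrees(np.arctan2((g-pv)[1],(g-pv)[0])))
a=snap('scene','s6.png');b=snap('top','t6.png')
pg=at('scene',0,0,.1)
p=proj('scene',[.545,-.155,.08])[0];q=proj('top',[.545,-.155,.08])[0];print(p,q)
z=lambda a,p:cv2.resize(a[max(0,int(p[1]-40)):int(p[1]+40),int(p[0]-40):int(p[0]+40)],(400,400),interpolation=cv2.INTER_CUBIC)
cv2.imwrite('pics/c8.png',np.hstack([z(a,p),z(b,q)]))
go(g[0],g[1]+.035,.113,-3.4)
P=[[.055,.028,.028],[.055,-.028,.028],[-.055,.028,.028],[-.055,-.028,.028],[-.028,-.013,.063],[.028,-.013,.063]]
for mx in(.518,.521):
 for h in(0,4,7.4):
  t=np.radians(h);Ry=np.array([[np.cos(t),0,-np.sin(t)],[0,1,0],[np.sin(t),0,np.cos(t)]]);a=np.radians(-3.4);Rz=np.array([[np.cos(a),-np.sin(a),0],[np.sin(a),np.cos(a),0],[0,0,1]])
  W=((np.array(P)+[.069,0,0])@Ry.T-[.069,0,0])@Rz.T+[mx,-.169,.066]
  print(mx,h,((proj('scene',W)-p.astype(int)+40)*5).round(0).tolist())
"
```

```text
[ 0.65915093 -0.13502297  0.139     ] [ 0.56248417 -0.12333009  0.116     ] 0.09737138120958189 -6.897031325029291
[225.20499159 290.73998796] [359.88955739 184.28112384]
t 22.02 pos [ 0.6749 -0.0673  0.1779] yaw -3.34 gap 0.0004 F [-0.4 -0.6 -0.3] M [-0.02  0.    0.01] spin 0.06
shift now-frame [ 0.0136 -0.0336  0.065 ] after-spin frame [ 0.0138 -0.0336  0.0649]
0.518 0 [[259.0, 218.0], [165.0, 295.0], [111.0, 60.0], [19.0, 132.0], [70.0, 121.0], [146.0, 204.0]]
0.518 4 [[254.0, 208.0], [161.0, 285.0], [108.0, 56.0], [16.0, 128.0], [63.0, 111.0], [138.0, 191.0]]
0.518 7.4 [[250.0, 198.0], [156.0, 275.0], [106.0, 53.0], [13.0, 125.0], [57.0, 104.0], [131.0, 180.0]]
0.521 0 [[263.0, 222.0], [170.0, 299.0], [115.0, 64.0], [23.0, 136.0], [74.0, 125.0], [151.0, 209.0]]
0.521 4 [[259.0, 212.0], [165.0, 289.0], [112.0, 60.0], [20.0, 132.0], [67.0, 116.0], [143.0, 196.0]]
0.521 7.4 [[254.0, 202.0], [160.0, 280.0], [110.0, 57.0], [18.0, 129.0], [61.0, 108.0], [136.0, 185.0]]
```

View pics/c8.png

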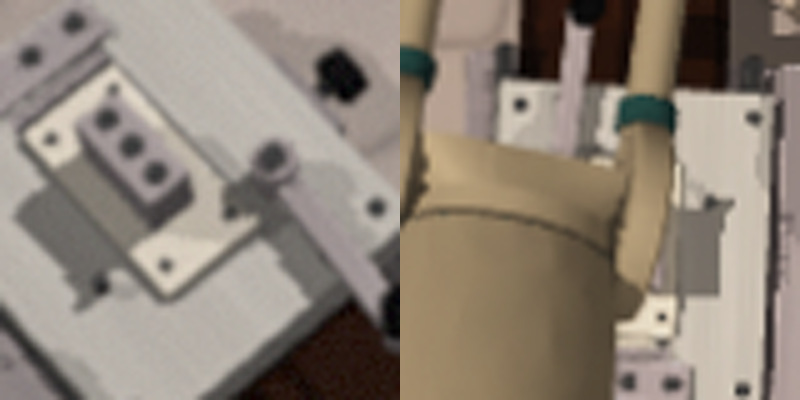

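>>> play_rows(
  linear=[
    [0.0145,-0.017,0],
    [0,-0.017,0.01],
    [0,0,0.025],
    [0,0,0.02],
    [0,0,0.01],
    [0,0,0],
  ],
  spin=[0,0,0,0,0,0],
  grip=[-1,-1,-1,-1,-1,-1],
)

```text
clock: 22.78
tool_pos: [0.6582, -0.1017, 0.1136]
orientation: [[-0.998, 0.061, -0.002], [0.061, 0.998, 0.0], [0.002, 0.0, -1.0]]
force: [0.1, 0.0, 0.1]
finger_gap: -0.0002
```

```bash
cat > sw.py <<'E'
from h import *
go(.661,-.1,.113,-3.4)
s=manip.read_state();p=s['tool_pos'];pv=np.array([.5645,-.1235]);a=np.radians(-3.4)
Rz=np.array([[np.cos(a),-np.sin(a)],[np.sin(a),np.cos(a)]])
m=(p[:2]-pv)@Rz   # machine frame about pivot
print('m',m.round(4),'phi',np.degrees(np.arctan2(m[1],m[0])).round(1),np.hypot(*m).round(4))
import sys
prev=m
for ph in map(float,sys.argv[1:]):
    w=.1*np.array([np.cos(np.radians(ph)),np.sin(np.radians(ph))]);d=w-prev;prev=w
    print(ph,'tool shift',(-d[0]).round(4),d[1].round(4))
E
python3 sw.py 8 0 -8 -16 -24 -32 -40 -48 -55 -62 -68 -73 -77
```

```text
t 22.77 pos [ 0.6582 -0.1017  0.1136] yaw -3.48 gap -0.0002 F [0.1 0.  0.1] M [ 0.05  0.02 -0.05] spin -0.08
shift now-frame [-0.0027  0.0019  0.0006] after-spin frame [-0.0027  0.0019  0.0006]
m [0.0923 0.0273] phi 16.5 0.0962
8.0 tool shift -0.0068 -0.0134
0.0 tool shift -0.001 -0.0139
-8.0 tool shift 0.001 -0.0139
-16.0 tool shift 0.0029 -0.0136
-24.0 tool shift 0.0048 -0.0131
-32.0 tool shift 0.0065 -0.0123
-40.0 tool shift 0.0082 -0.0113
-48.0 tool shift 0.0097 -0.01
-55.0 tool shift 0.0096 -0.0076
-62.0 tool shift 0.0104 -0.0064
-68.0 tool shift 0.0095 -0.0044
-73.0 tool shift 0.0082 -0.0029
-77.0 tool shift 0.0067 -0.0018
```

>>> play_rows(
  linear=[
    [-0.004,-0.0134,0],
    [-0.002,-0.0139,0],
    [0,-0.0139,0],
    [0.0025,-0.0136,0],
    [0.0048,-0.0131,0],
    [0.0065,-0.0123,0],
    [0,0,0],
  ],
  spin=[0,0,0,0,0,0,0],
  grip=[-1,-1,-1,-1,-1,-1,-1],
)

```text
clock: 23.65
tool_pos: [0.6461, -0.1822, 0.1145]
orientation: [[-0.998, 0.061, 0.0], [0.061, 0.998, -0.002], [-0.0, -0.002, -1.0]]
force: [-0.1, 0.2, 0.2]
finger_gap: -0.0001
```

```bash
python3 sw.py -40 -48 -55 -62 -68 -73 -77
```

```text
t 23.65 pos [ 0.6461 -0.1822  0.1145] yaw -3.48 gap -0.0001 F [-0.1  0.2  0.2] M [0.   0.03 0.01] spin -0.08
shift now-frame [-0.0099  0.083   0.0014] after-spin frame [-0.01    0.083   0.0015]
m [ 0.085  -0.0538] phi -32.3 0.1006
-40.0 tool shift 0.0084 -0.0105
-48.0 tool shift 0.0097 -0.01
-55.0 tool shift 0.0096 -0.0076
-62.0 tool shift 0.0104 -0.0064
-68.0 tool shift 0.0095 -0.0044
-73.0 tool shift 0.0082 -0.0029
-77.0 tool shift 0.0067 -0.0018
```

>>> play_rows(
  linear=[
    [0.0084,-0.0105,0],
    [0.0097,-0.01,0],
    [0.0096,-0.0076,0],
    [0.0104,-0.0064,0],
    [0.0095,-0.0044,0],
    [0.006,-0.002,0],
    [0.003,-0.001,0],
    [0,0,0],
  ],
  spin=[0,0,0,0,0,0,0,0],
  grip=[-1,-1,-1,-1,-1,-1,-1,-1],
)

```text
clock: 24.65
tool_pos: [0.5871, -0.2191, 0.1143]
orientation: [[-0.998, 0.059, -0.001], [0.059, 0.998, -0.001], [0.001, -0.001, -1.0]]
force: [0.0, 0.2, -0.2]
finger_gap: 0.0
```

```bash
python3 sw.py -77
```

```text
t 24.65 pos [ 0.5871 -0.2191  0.1143] yaw -3.39 gap 0.0 F [ 0.   0.2 -0.2] M [-0.02 -0.04 -0.03] spin 0.01
shift now-frame [-0.0667  0.1232  0.0012] after-spin frame [-0.0667  0.1232  0.0013]
m [ 0.0283 -0.094 ] phi -73.3 0.0982
-77.0 tool shift 0.0058 -0.0034
```

Now I'll press gently on to the stop.

>>> play_rows(
  linear=[
    [0.003,-0.001,0],
    [0.003,-0.001,0],
    [0.002,0,0],
    [0.002,0,0],
    [0,0,0],
  ],
  spin=[0,0,0,0,0],
  grip=[-1,-1,-1,-1,-1],
)

```text
clock: 25.28
tool_pos: [0.5784, -0.2204, 0.1144]
orientation: [[-0.998, 0.059, 0.002], [0.059, 0.998, -0.0], [-0.002, -0.0, -1.0]]
force: [3.9, -0.5, -1.9]
finger_gap: 0.0002
```

```bash
python3 -c "
from h import *
import runpy,sys
sys.argv=['sw','-77'];runpy.run_path('sw.py')
a=snap('scene','s7.png')
p=proj('scene',[.57,-.18,.1])[0]
cv2.imwrite('pics/c9.png',cv2.resize(a[int(p[1]-40):int(p[1]+40),int(p[0]-50):int(p[0]+50)],(600,480),interpolation=cv2.INTER_CUBIC))"
```

```text
t 25.27 pos [ 0.5784 -0.2204  0.1144] yaw -3.41 gap 0.0002 F [ 3.9 -0.5 -1.9] M [ 0.02 -0.71 -0.01] spin -0.01
shift now-frame [-0.0753  0.1251  0.0015] after-spin frame [-0.0753  0.1251  0.0014]
m [ 0.0196 -0.0959] phi -78.4 0.0979
-77.0 tool shift -0.0029 -0.0015
```

View pics/c9.png

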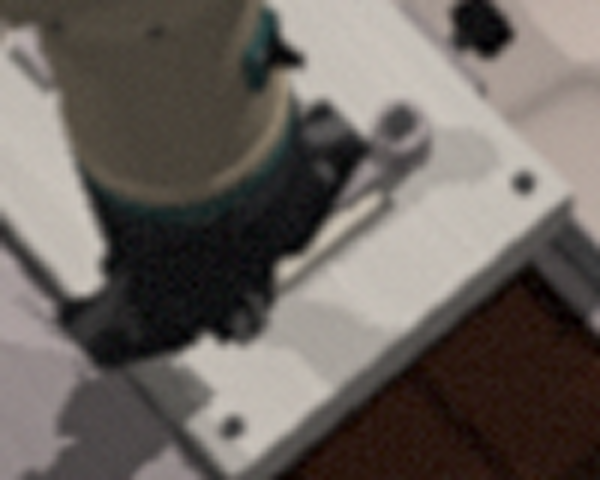

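The lever lies across the heel, from the hub at (400,130) toward the fingers. I'll push a little further to confirm the stop is firm.

>>> play_rows(
  linear=[
    [0.002,0,0],
    [0.002,0,0],
    [0,0,0],
  ],
  spin=[0,0,0],
  grip=[-1,-1,-1],
)

```text
clock: 25.7
tool_pos: [0.5782, -0.2204, 0.1145]
orientation: [[-0.998, 0.06, 0.01], [0.06, 0.998, -0.001], [-0.01, -0.001, -1.0]]
force: [11.9, -0.7, -5.6]
finger_gap: -0.0001
```

```bash
python3 sw.py -77
```

```text
t 25.7 pos [ 0.5782 -0.2204  0.1145] yaw -3.45 gap -0.0001 F [11.9 -0.7 -5.6] M [ 0.09 -2.02  0.05] spin -0.05
shift now-frame [-0.0754  0.1251  0.0022] after-spin frame [-0.0755  0.1251  0.0015]
m [ 0.0194 -0.0959] phi -78.6 0.0978
-77.0 tool shift -0.0031 -0.0015
```

The stop is firm: 12 N and no further travel. I'll back off in +x, go up and away, then check.

>>> play_rows(
  linear=[
    [-0.006,0,0],
    [-0.015,0,0],
    [-0.015,0,-0.01],
    [0,0,-0.05],
    [0,0,-0.06],
    [0,0.05,-0.03],
    [0,0.06,0],
    [0,0.06,0],
    [0,0.06,0],
    [0,0.05,0],
    [0,0,0],
    [0,0,0],
  ],
  spin=[0,0,0,0,0,0,0,0,0,0,0,0],
  grip=[-1,-1,-1,-1,-1,-1,-1,-1,-1,-1,-1,-1],
)

```text
clock: 27.2
tool_pos: [0.6259, 0.057, 0.2641]
orientation: [[-0.998, 0.059, -0.001], [0.059, 0.998, -0.001], [0.001, -0.001, -1.0]]
force: [-0.3, 0.7, -0.3]
finger_gap: -0.0001
```

```bash
python3 -c "
from h import *
a=snap('scene','s8.png');b=snap('top','t8.png');t0=cv2.imread('pics/t0.png')
go(.6,0,.2,-3.4)
p=proj('scene',[.545,-.17,.08])[0];q=proj('top',[.545,-.17,.08])[0];print(p,q)
z=lambda a,p:cv2.resize(a[max(0,int(p[1]-40)):int(p[1]+40),int(p[0]-40):int(p[0]+40)],(400,400),interpolation=cv2.INTER_CUBIC)
cv2.imwrite('pics/c10.png',np.hstack([z(a,p),z(b,q)]))
a=np.radians(-3.4);R=np.array([[np.cos(a),-np.sin(a),0],[np.sin(a),np.cos(a),0],[0,0,1]])
P=np.array([[.055,-.028,.028],[-.055,-.028,.028],[.042,.048,.05],[.042,-.052,.073],[-.028,-.013,.063]])@R.T+[.521,-.169,.066]
print('corner heel, corner near, hub, leverknob shut',((proj('scene',P)-p.astype(int)+40)*5).round().tolist(),((proj('top',P)-q.astype(int)+40)*5).round().tolist())"
```

```text
t 27.3 pos [0.6261 0.0561 0.2641] yaw -3.48 gap -0.0002 F [-0.3  0.1 -1.4] M [ 0.02  0.02 -0.01] spin -0.08
shift now-frame [ 0.0226 -0.0575  0.0642] after-spin frame [ 0.0227 -0.0575  0.0641]
[220.54129749 294.99597538] [364.66145852 184.26798643]
corner heel, corner near, hub, leverknob shut [[195.0, 279.0], [48.0, 116.0], [300.0, 137.0], [125.0, 257.0], [99.0, 105.0]] [[255.0, 152.0], [248.0, 329.0], [137.0, 162.0], [309.0, 167.0], [236.0, 281.0]]
```

View pics/c10.png

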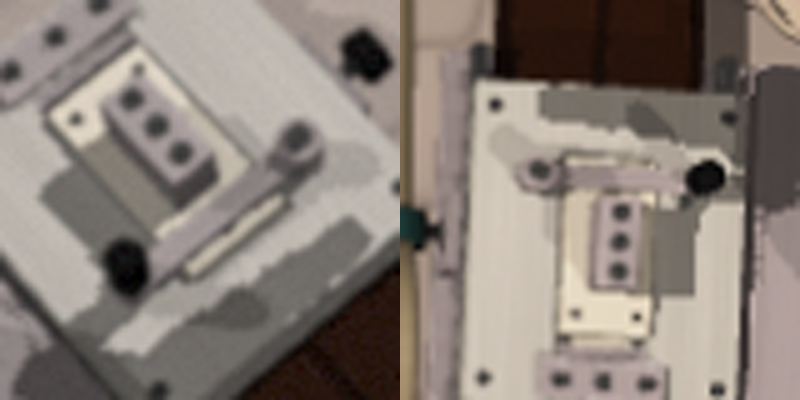

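The lever lies shut across the heel. In the top view the hub is at (540,172) and the knob at (705,177), which matches the predicted shut direction. The block sits flush, with its near corner at (48,115) in the scene view against a predicted (48,116).

```bash
python3 -c "
from cell import manip
print(manip.job_done())"
```

```text
the job is handed in; nothing more can be done
None
```

The dosing block is home in its pocket and the locking lever is shut. I handed the job in at about 27 s of the 67 s allowed; no verdict was reported.

- **Tipping:** The moves could not tilt the tool, so I gripped the block by its piston block. I tipped it tongue-down by pressing its underside near the heel on the keeper plate's outer edge.
- **Fitting:** I set the tongue on the pocket floor and pushed it to the end wall. Lifting then met resistance from the lip, so the tongue was under it. I released the block, pressed the heel down with closed fingers, swung the lever and moved clear.
- **Block home:** Pressing with 14 N and then 27 N, the fingertips stopped at z = 0.094 m, exactly the home height. In the pictures the block's corners match the level, home position to within a pixel.
- **Lever shut:** It took 12 N with no further travel, and in the last picture it lies in the shut direction. The arm was clear, with near-zero force.

Two things did not agree:
- **Tilt:** I first estimated about 16.5 degrees, but where the tongue met the floor suggested 11 to 13 degrees. It still went under the lip.
- **Spring ball:** I felt no clear snap as the heel went down. That may have passed between readings, so seating rests on the height, the firm stop and the picture.

I did not separately measure that the other things stayed put, but the forces showed no sign of touching any of them.

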